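# Open the battery end of a sensor housing

## Robot

A 6-joint arm with a two-finger parallel gripper is mounted at the origin on the work surface. World frame = base frame: x ahead of the robot, y to its left, z up, the work surface at z = 0. Lengths are in m, angles in rad, forces in N, time in s.
With the tool pointing down it reaches from about 0.325 to 0.775 m from the base axis. Payload 5.5 kg.
Tool frame: the origin (TCP) lies midway between the tips of the shut fingers; the grasp point (between the pads) lies manip.grip_point_offset behind it (manip.grip_point_offset is the distance from the TCP to the grasp point, in m); z points along the fingers, y is the line along which they close (so a half turn about z gives the same grasp; the last joint's range is limited). The gripper opens to 85 mm and grips with 20 to 120 N. Pads are 22 mm wide; open, the fingers measure 114 mm over their backs; the gripper's body (76 mm by 85 mm) begins 54 mm behind the grasp point. The pads swing forward as they close: fully open they stand 13 mm farther back than shut.
Start: joints at [-1.278, 0.091, 1.231, -0, 1.82, -0.057], TCP at [0.206, -0.564, 0.231] pointing down, gripper open.
Joint ranges: [-2.87, 2.87], [-0.86, 2.18], [0.17, 2.46], [-1.51, 4.65], [0.06, 2.69], [-2.65, 2.65]. Speed limits (rad/s): [2.57, 2.57, 3.01, 3.14, 3.14, 3.14].

## Interface

Orientations are given as a unit quaternion [x, y, z, w].
In Python, from station import manip gives the robot as it stands.
- The arm moves only by the shell command python3 -m pendant 'ROWS' [OPENING] [FORCE]. ROWS is JSON, a list of rows, each an object of numbers: "tx", "ty", "tz": the shift along the tool's x, y, z in mm; "roll": the turn about the tool's z in rad. A call has 1 to 20 rows; each row is the pose to reach, as a shift and turn from the pose commanded when the call began, along the tool's axes at that moment; what a row does not reach only later rows make up. A row lasts 1/12 s, in which the tool goes at most 41.7 mm and 7.16 degrees, less where a joint would pass 70% of its speed; a pose out of reach is approached as far as the arm can. A call with a gripper value outside its range is refused whole. OPENING is the finger opening in mm, from 0 to 85.4, set as the call begins (- or left out, the last holds). The fingers move at their own pace and stop on an object; FORCE is the grip in N (left out, the last holds). Time passes only in rows, so rows that repeat a pose let the fingers close. It gives the time, the measured TCP pose, the force, the opening and the grip force at its end, in the units of the state.
- manip.read_state(): the state, without advancing time (a new reading comes with each control period).
- manip.capture(name): name is "side" or "top" or "wrist"; returns a dict with "color" (384x512x3 uint8, red, green, blue), "fx", "fy", "cx", "cy" (pixels), "xyz" and "rotation" of the camera in the world; the wrist camera has in their place "T_tool_cam" (4x4, takes a point from camera to tool coordinates, whose origin is the TCP and whose axes are the flange's). Camera axes: x right, y down, z forward; pixel columns grow to the right and rows downward; lengths in m; the calibration is good to about 2 mm. A picture is of the moment at which its call begins: read the wrist's pose just before it. There is no depth.
- manip.hand_in(): hands the job in; it is judged then, once.
The state is a dict: "t": time; "joint_pos": joint angles; "joint_velocities": joint speeds; "joint_efforts": joint torques, N m; "position": TCP position; "tcp_rot": TCP orientation; "contact_force": force on the tool from outside, world axes, zero at the start; "torque": the same for the moment, N m; "opening": opening from 0.0 (shut) to 1.0 (fully open); "finger_force": force on a finger pad.
Only numpy, scipy, OpenCV 4.12 (cv2) and the standard library are available. Lean on these libraries where they do the work, as an engineer would, in place of code of your own. Each camera call takes 0.05 s, during which the arm holds its last target. There are 200 camera calls.

## Task

The sensor housing stands clamped in the bench vice. Unscrew its battery cap by hand, anticlockwise and over as many grips as it takes, letting the cap climb its thread freely: do not pull, press or lever on it sideways, as the thread is easily spoiled. The battery below is on a spring and throws the cap off as the thread ends, so have hold of it then, lift it clear and set it down gently, top up, in the empty compartment of the parts tray; let go of it and leave everything else where it is.

Things in the scene. Friction and masses are not known exactly. Their poses are not given: they have to be found in the camera images.
- cap: The housing's black screw cap, 37 mm tall, about 90 g. Its knurled round head, 50 mm in diameter, is the top 10 mm; the hollow skirt below it is 46.4 mm across and has two thread lugs inside. Origin at the centre of the rim's underside, z up through the head. Right-hand thread: anticlockwise from above unscrews it. Fully closed, its origin is 121 mm above the housing's origin.
- housing: The sensor housing: an upright aluminium tube, 40 mm in diameter, clamped in a blue bench vice that is bolted down and does not move. Origin under the vice's bed (130 x 150 mm), on the axis of tube and cap, z up. The tube ends in a shoulder 120 mm up, just under the cap; the vice's jaws and screw (its handle 120 mm out along +y) stay below 70 mm.
- housing_mouth (a point): Centre of the top of the threaded neck, 145 mm above the housing's origin, inside the cap at the start; z up. The neck is 25 mm long, with a coarse thread with a little play; its pitch has not been measured and has to be felt. It takes about one and a half turns to bring the cap to the end of the thread; the neck's end then still stands a few mm inside the cap, which must be lifted straight off.
- battery: The battery in the neck, 21 mm in diameter, on a spring; origin at the centre of its brass contact, which presses up on the inside of the cap: about 5 N with the cap closed, 4 N at the end of the thread and for 6 mm beyond it, where the spring stops. Hidden in the cap at the start.
- tray: Shallow grey parts tray, 220 x 140 mm, loose, 0.9 kg. Walls 14 mm high and 3 mm thick, floor 3 mm thick; origin at the centre of its underside, x along its length. A low divider across it (x = +22 mm) makes two compartments: the larger one, towards -x, is empty, the smaller one holds an O-ring and a small desiccant tub.
- tray_space (a point): Centre of the floor of the empty compartment (128 mm along the tray's x by 134 mm), 3 mm above the tray's underside; z up.
- oring: Bystander: black rubber O-ring, 39 mm across, 4 mm thick, lying in the tray's smaller compartment.
- desiccant: Bystander: white desiccant tub, 26 mm in diameter, 24 mm tall, standing in the tray's smaller compartment.
- screwdriver: Bystander: screwdriver, 180 mm long, lying beyond the work.
- taperoll: Bystander: roll of black tape, 96 mm across, 19 mm thick, lying flat.
- dropper: Bystander: small white bottle, 38 mm in diameter, 75 mm tall.
- mouse: Bystander: black computer mouse, 105 x 60 mm, 30 mm tall.
- wrench: Bystander: open-ended wrench, 150 mm long, lying flat.
Things that resemble listed ones, but are neither listed nor needed, are in the scene too. Leave any yellow look-alike of the cap alone.

How it is judged:
By the outcome, as a careful person would: the job done as asked, in the order asked, and still so for the second after the job is handed in, with the robot touching nothing.
It also fails if it takes over 72 s, if anything falls off the work surface, if the arm or the gripper's body presses on something with over 40 N, if the wrist force passes 120 N, or if a joint passes its speed limit or range.

## Working session

There is one attempt and no reset: what is moved stays moved. The work goes in short steps, Python scripts to look and compute and a shell command to move; the robot and the scene stay as the last step left them, time stands still between calls to the robot, and variables do not carry over. Pictures are saved under pics/ and viewed, at most 10 in all, crops included, and the job is handed in when it is done.

```bash
ls; mkdir -p pics; python3 - <<'E'
from station import manip
import cv2,json
s=manip.read_state();print({k:s[k] for k in('t','position','tcp_rot','contact_force','opening')},manip.grip_point_offset)
import numpy as np
for n in('side','top'):
    c=manip.capture(n);cv2.imwrite(f'pics/{n}0.png',c['color'][...,::-1])
    print(n,c['fx'],c['fy'],c['cx'],c['cy'],np.round(c['xyz'],4).tolist(),np.round(c['rotation'],4).tolist())
c=manip.capture('wrist');cv2.imwrite('pics/wrist0.png',c['color'][...,::-1]);print(c['fx'],c['cx'],np.round(c['T_tool_cam'],4).tolist())
E
```

```text
pics
{'t': 0.0, 'position': array([ 0.20553705, -0.5633865 ,  0.23013612]), 'tcp_rot': array([ 9.84740616e-01,  1.74025707e-01, -1.30765761e-04, -9.77936702e-04]), 'contact_force': array([-0.8320498 ,  0.86426472,  0.23514338]), 'opening': 0.9959502861990667} 0.0187
side 350.5187090941825 350.5187090941825 260.87231304938337 190.74017267298012 [0.2638, 0.6248, 0.8085] [-0.2224, 0.8976, -0.3707, 0.0859]
top 412.6268849783182 412.6268849783182 253.2485895672764 187.71219862951511 [0.3793, -0.0062, 1.3136] [0.7076, -0.7009, 0.0645, -0.0623]
334.33874281962113 258.00128423478606 [[0.0001, -0.9493, -0.3144, 0.0808], [1.0, -0.0001, 0.0004, 0.001], [-0.0004, -0.3144, 0.9493, -0.1429], [0.0, 0.0, 0.0, 1.0]]
```

View pics/side0.png

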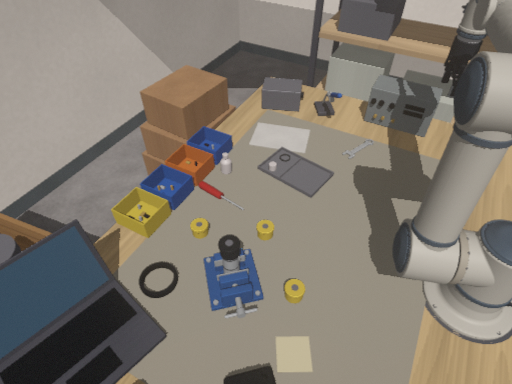

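View pics/top0.png

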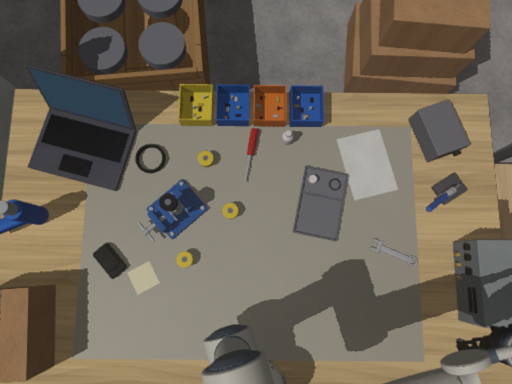

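Side: cap head about (230,243), tray centre about (296,171). Top: cap about (169,203), tray about (321,203) with its empty half towards row 215. I'll zoom in for exact pixels.

```bash
python3 - <<'E'
import cv2,numpy as np
s=cv2.imread('pics/side0.png');t=cv2.imread('pics/top0.png')
def z(im,x,y,w,h,k):
    return cv2.resize(im[y:y+h,x:x+w],None,fx=k,fy=k,interpolation=cv2.INTER_CUBIC)
a=z(s,205,225,50,37,8);b=z(t,145,185,50,37,8)   # cap
c=z(s,250,140,100,75,4);d=z(t,275,160,100,75,4) # tray; 4x; 
d=z(t,275,163,100,80,4)[:, :]; c=z(s,250,140,100,80,4)
a=z(s,205,225,50,35,8);b=z(t,145,185,50,35,8)
cv2.imwrite('pics/crop0.png',np.vstack([np.hstack([a,b]),np.hstack([c,d])]))
E
```

```text
(no output)
```

View pics/crop0.png

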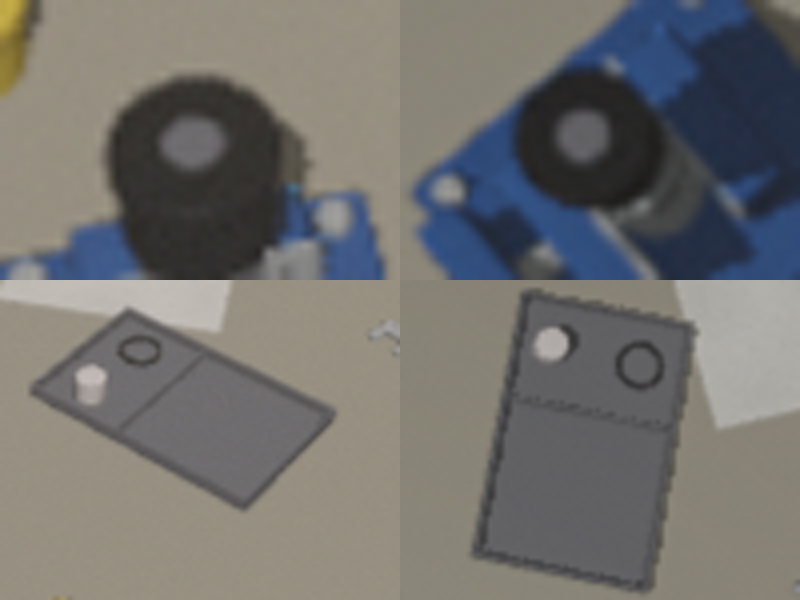

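The crop shows the grey disc on the cap's top: side (228.7,242.4), top (167.4,201.4). It also shows the tray's four corners in both views, and the empty compartment is the one away from the tub.

```bash
cat > h.py <<'E'
import numpy as np
from scipy.spatial.transform import Rotation as R
C={'side':(350.5187,260.8723,190.7402,[0.2638,0.6248,0.8085],[-0.2224,0.8976,-0.3707,0.0859]),
'top':(412.6269,253.2486,187.7122,[0.3793,-0.0062,1.3136],[0.7076,-0.7009,0.0645,-0.0623])}
def ray(n,u,v):
    f,cx,cy,p,q=C[n]
    d=R.from_quat(q).apply([(u-cx)/f,(v-cy)/f,1]);return np.array(p),d/np.linalg.norm(d)
def tri(*rays):
    A=sum(np.eye(3)-np.outer(d,d) for p,d in rays);b=sum((np.eye(3)-np.outer(d,d))@p for p,d in rays)
    x=np.linalg.solve(A,b);return x,[round(1e3*np.linalg.norm(np.cross(x-p,d)),1) for p,d in rays]
E
python3 - <<'E'
from h import *
print('cap',*tri(ray('side',228.7,242.4),ray('top',167.4,201.4)))
T=[(526,290),(692,326),(648,590),(474,554)];S=[(34,389),(126,310),(333,412),(244,508)]
P=[]
for t,s in zip(T,S):
    a=((t[0]-400)/4+275-.375,(t[1]-280)/4+163-.375);b=(s[0]/4+250-.375,(s[1]-280)/4+140-.375)
    x,r=tri(ray('side',*b),ray('top',*a));P.append(x);print(np.round(x,4),r)
P=np.array(P);c=P.mean(0);ux=(P[0]+P[1]-P[2]-P[3])/2;print(c,np.linalg.norm(ux),np.linalg.norm(P[0]-P[1]))
ux/=np.linalg.norm(ux);print('yaw',np.arctan2(ux[1],ux[0]),'space',c-ux*.0435)
from station import manip
s=manip.read_state();print(R.from_quat(s['tcp_rot']).as_matrix().round(3))
E
```

```text
cap [0.54545189 0.23262122 0.15884619] [np.float64(1.9), np.float64(1.9)]
[ 0.6897 -0.1815  0.0063] [np.float64(3.4), np.float64(3.4)]
[ 0.6623 -0.3141  0.0102] [np.float64(1.2), np.float64(1.2)]
[ 0.4494 -0.2732  0.0089] [np.float64(1.9), np.float64(1.9)]
[ 0.4761 -0.1373  0.0033] [np.float64(2.6), np.float64(2.6)]
[ 0.56938405 -0.22654015  0.00719209] 0.21749892167278254 0.13549109295623277
yaw -0.19704140693982483 space [ 0.52672791 -0.21802463  0.00675689]
[[ 0.939  0.343 -0.   ]
 [ 0.343 -0.939  0.001]
 [ 0.    -0.002 -1.   ]]
```

```bash
python3 -m pendant '[{"tx":592,"ty":-631,"tz":-20,"roll":0.8},{"tx":592,"ty":-631,"tz":-20,"roll":0.8},{"tx":592,"ty":-631,"tz":-20,"roll":0.8},{"tx":592,"ty":-631,"tz":-20,"roll":0.8},{"tx":592,"ty":-631,"tz":-20,"roll":0.8},{"tx":592,"ty":-631,"tz":-20,"roll":0.8},{"tx":592,"ty":-631,"tz":-20,"roll":0.8},{"tx":592,"ty":-631,"tz":-20,"roll":0.8},{"tx":592,"ty":-631,"tz":-20,"roll":0.8},{"tx":592,"ty":-631,"tz":-20,"roll":0.8},{"tx":592,"ty":-631,"tz":-20,"roll":0.8},{"tx":592,"ty":-631,"tz":-20,"roll":0.8},{"tx":592,"ty":-631,"tz":-20,"roll":0.8},{"tx":592,"ty":-631,"tz":-20,"roll":0.8},{"tx":592,"ty":-631,"tz":-20,"roll":0.8},{"tx":592,"ty":-631,"tz":-20,"roll":0.8},{"tx":592,"ty":-631,"tz":-20,"roll":0.8},{"tx":592,"ty":-631,"tz":-20,"roll":0.8},{"tx":592,"ty":-631,"tz":-20,"roll":0.8},{"tx":592,"ty":-631,"tz":-20,"roll":0.8}]'
cat >> h.py <<'E'
from station import manip
def st(goal=None,z=None):
    s=manip.read_state();M=R.from_quat(s['tcp_rot']).as_matrix()
    print('t',round(s['t'],2),'p',(1e3*s['position']).round(1),'ax',M[:,0].round(3),'zax',M[:,2].round(4),'j',np.round(s['joint_pos'],2),'F',np.round(s['contact_force'],1),'T',np.round(s['torque'],2),'op',round(85.4*s['opening'],1),'ff',np.round(s['finger_force'],1))
    if goal is not None: print('tool shift mm',(M.T@(1e3*(np.array(goal)-s['position']))).round(1))
    return s,M
def wray(s,M,c,u,v):
    T=c['T_tool_cam'];d=np.array([(u-c['cx'])/c['fx'],(v-c['cy'])/c['fy'],1])
    d=M@(T[:3,:3]@d);return s['position']+M@T[:3,3],d/np.linalg.norm(d)
E
python3 - <<'E'
from h import *
import cv2,pickle
st_=st([.5455,.2326,.25]);c=manip.capture('wrist');cv2.imwrite('pics/w1.png',c['color'][...,::-1])
pickle.dump((st_,c),open('w1.pkl','wb'))
E
```

```text
t: 1.82
position: [0.5302, 0.1976, 0.2501]
tcp_rot: [0.975, -0.223, -0.0, 0.0]
contact_force: [-0.3, -0.1, 0.8]
opening: 1.0
finger_force: 0.0
t 1.82 p [530.2 197.6 250.1] ax [ 0.901 -0.435 -0.   ] zax [-2.e-04 -2.e-04 -1.e+00] j [ 0.3   0.    1.29 -0.    1.85  2.32] F [-0.3 -0.1  0.8] T [ 0.02  0.02 -0.03] op 85.4 ff 0.0
tool shift mm [ -1.4 -38.2   0. ]
```

View pics/w1.png

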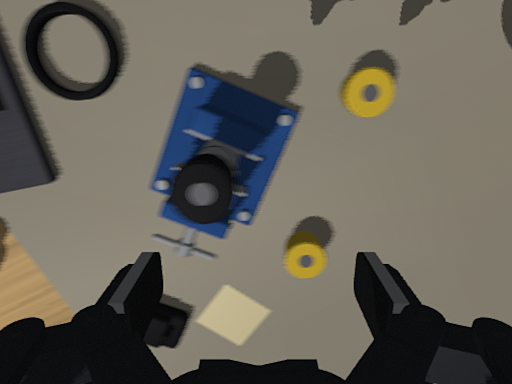

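The wrist image shows the cap's grey top disc at about (202,194), clear of the fingers.

```bash
python3 - <<'E'
from h import *
import cv2,pickle
(s,M),c=pickle.load(open('w1.pkl','rb'))
g=cv2.cvtColor(c['color'],cv2.COLOR_RGB2GRAY)
w=g[160:230,165:245];m=((w>75)&(w<170)).astype(np.uint8)
n,l,stt,ce=cv2.connectedComponentsWithStats(m);k=l[34,37];print(w[34,37],stt[k],ce[k]+[165,160])
u,v=ce[k]+[165,160] if stt[k][4]<1500 else (202,193)
r=wray(s,M,c,u,v);p,d=r;print('at .158',p+d*(.158-p[2])/d[2]);print(tri(r,ray('side',228.7,242.4),ray('top',167.4,201.4)))
print(tri(r,ray('top',167.4,201.4)),tri(r,ray('side',228.7,242.4)))
E
```

```text
98 [ 25  23  23  22 382] [201.02617801 193.92146597]
at .158 [0.54762905 0.23541272 0.158     ]
(array([0.54625581, 0.23349432, 0.1587807 ]), [np.float64(2.3), np.float64(2.9), np.float64(1.0)])
(array([0.54755831, 0.23429883, 0.15852352]), [np.float64(0.9), np.float64(0.9)]) (array([0.54570451, 0.23368159, 0.15870146]), [np.float64(2.6), np.float64(2.6)])
```

```bash
python3 -m pendant '[{"tx":-1,"ty":-40,"roll":-0.12},{"tx":-1,"ty":-40,"roll":-0.25},{"tx":-1,"ty":-40,"roll":-0.37},{"tx":-1,"ty":-40,"roll":-2.4},{"tx":-1,"ty":-40,"roll":-2.4},{"tx":-1,"ty":-40,"roll":-2.4},{"tx":-1,"ty":-40,"roll":-2.4},{"tx":-1,"ty":-40,"roll":-2.4},{"tx":-1,"ty":-40,"roll":-2.4},{"tx":-1,"ty":-40,"roll":-2.4},{"tx":-1,"ty":-40,"roll":-2.4},{"tx":-1,"ty":-40,"roll":-2.4},{"tx":-1,"ty":-40,"roll":-2.4},{"tx":-1,"ty":-40,"roll":-2.4},{"tx":-1,"ty":-40,"roll":-2.4},{"tx":-1,"ty":-40,"roll":-2.4},{"tx":-1,"ty":-40,"roll":-2.4},{"tx":-1,"ty":-40,"roll":-2.4},{"tx":-1,"ty":-40,"roll":-2.4},{"tx":-1,"ty":-40,"roll":-2.4}]' >/dev/null
cat > look.py <<'E'
from h import *
import cv2,pickle,sys
# wrist view of the cap's grey disc: save, print xy at height z
def look(name,z=.158,guess=(.5467,.2342)):
    s,M=st();c=manip.capture('wrist');cv2.imwrite(f'pics/{name}.png',c['color'][...,::-1])
    T=c['T_tool_cam'];q=T[:3,:3].T@(M.T@(np.array([*guess,z])-s['position'])-T[:3,3])
    u0,v0=int(c['cx']+c['fx']*q[0]/q[2]),int(c['cy']+c['fy']*q[1]/q[2])
    g=cv2.cvtColor(c['color'],cv2.COLOR_RGB2GRAY);y,x=v0-25,u0-25;w=g[y:y+50,x:x+50]
    m=((w>75)&(w<170)).astype(np.uint8);n,l,S,ce=cv2.connectedComponentsWithStats(m)
    k=min((k for k in range(1,n) if 200<S[k][4]<1200),key=lambda k:np.hypot(*(ce[k]-25)))
    u,v=ce[k]+[x,y];p,d=wray(s,M,c,u,v);P=p+d*(z-p[2])/d[2];print(name,'guess px',u0,v0,'found',(u,v),S[k],'xy',P[:2].round(4))
    pickle.dump((s,M,(p,d),P),open(name+'.p','wb'))
if __name__=='__main__': look(sys.argv[1])
E
python3 look.py B; python3 -m pendant '[{"roll":2.5},{"roll":2.5},{"roll":2.5},{"roll":2.5},{"roll":2.5},{"roll":2.5},{"roll":2.5},{"roll":2.5},{"roll":2.5},{"roll":2.5},{"roll":2.5},{"roll":2.5},{"roll":2.5},{"roll":2.5},{"roll":2.5},{"roll":2.5},{"roll":2.5},{"roll":2.5},{"roll":2.5},{"roll":2.5}]'>/dev/null; python3 look.py A
python3 - <<'E'
import pickle,numpy as np
A=[];b=[]
for n in 'AB':
    s,M,_,P=pickle.load(open(n+'.p','rb'));A.append(np.hstack([np.eye(2),M[:2,:2]]));b.append(P[:2])
x=np.linalg.solve(np.vstack(A),np.hstack(b));print(x)
s,M,_,P=pickle.load(open('A.p','rb'));print('shift',(M.T@(np.r_[x[:2],.25]-s['position'])*1e3).round(1))
E
```

```text
t 1.87 p [531.5 203.8 247.2] ax [ 0.903 -0.43  -0.004] zax [-0.0031  0.0033 -1.    ] j [0.3  0.01 1.28 0.   1.85 2.32] F [-5.6  1.5 -2. ] T [ 0.02  0.11 -0.04] op 85.1 ff 0.0
B guess px 210 193 found (np.float64(214.31494252873563), np.float64(192.416091954023)) [ 18  14  24  22 435] xy [0.546  0.2317]
t 1.92 p [530.5 200.4 247.1] ax [ 0.903 -0.43  -0.004] zax [-4.6e-03  5.0e-04 -1.0e+00] j [0.3  0.01 1.29 0.   1.85 2.32] F [-0.7 -1.6 -0.7] T [-0.05  0.03 -0.02] op 85.4 ff 0.0
A guess px 205 193 found (np.float64(208.9546485260771), np.float64(192.9251700680272)) [ 17  14  25  23 441] xy [0.5462 0.2318]
[0.44184085 0.68455645 0.28895193 0.3639125 ]
shift [-288.2 -399.    -2.3]schema error: expected keys tx, ty, tz, roll
schema error: expected keys tx, ty, tz, roll
```

All four keys are required in every row, so neither move ran. I'll send both again.

```bash
python3 -m pendant '[{"tx":-1,"ty":-40,"tz":0,"roll":-2.2},{"tx":-1,"ty":-40,"tz":0,"roll":-2.2},{"tx":-1,"ty":-40,"tz":0,"roll":-2.2},{"tx":-1,"ty":-40,"tz":0,"roll":-2.2},{"tx":-1,"ty":-40,"tz":0,"roll":-2.2},{"tx":-1,"ty":-40,"tz":0,"roll":-2.2},{"tx":-1,"ty":-40,"tz":0,"roll":-2.2},{"tx":-1,"ty":-40,"tz":0,"roll":-2.2},{"tx":-1,"ty":-40,"tz":0,"roll":-2.2},{"tx":-1,"ty":-40,"tz":0,"roll":-2.2},{"tx":-1,"ty":-40,"tz":0,"roll":-2.2},{"tx":-1,"ty":-40,"tz":0,"roll":-2.2},{"tx":-1,"ty":-40,"tz":0,"roll":-2.2},{"tx":-1,"ty":-40,"tz":0,"roll":-2.2},{"tx":-1,"ty":-40,"tz":0,"roll":-2.2},{"tx":-1,"ty":-40,"tz":0,"roll":-2.2},{"tx":-1,"ty":-40,"tz":0,"roll":-2.2},{"tx":-1,"ty":-40,"tz":0,"roll":-2.2},{"tx":-1,"ty":-40,"tz":0,"roll":-2.2},{"tx":-1,"ty":-40,"tz":0,"roll":-2.2}]' >/dev/null
python3 look.py B; python3 -m pendant '[{"tx":0,"ty":0,"tz":0,"roll":2.3},{"tx":0,"ty":0,"tz":0,"roll":2.3},{"tx":0,"ty":0,"tz":0,"roll":2.3},{"tx":0,"ty":0,"tz":0,"roll":2.3},{"tx":0,"ty":0,"tz":0,"roll":2.3},{"tx":0,"ty":0,"tz":0,"roll":2.3},{"tx":0,"ty":0,"tz":0,"roll":2.3},{"tx":0,"ty":0,"tz":0,"roll":2.3},{"tx":0,"ty":0,"tz":0,"roll":2.3},{"tx":0,"ty":0,"tz":0,"roll":2.3},{"tx":0,"ty":0,"tz":0,"roll":2.3},{"tx":0,"ty":0,"tz":0,"roll":2.3},{"tx":0,"ty":0,"tz":0,"roll":2.3},{"tx":0,"ty":0,"tz":0,"roll":2.3},{"tx":0,"ty":0,"tz":0,"roll":2.3},{"tx":0,"ty":0,"tz":0,"roll":2.3},{"tx":0,"ty":0,"tz":0,"roll":2.3},{"tx":0,"ty":0,"tz":0,"roll":2.3},{"tx":0,"ty":0,"tz":0,"roll":2.3},{"tx":0,"ty":0,"tz":0,"roll":2.3}]'>/dev/null; python3 look.py A
python3 - <<'E'
import pickle,numpy as np
A=[];b=[]
for n in 'AB':
    s,M,_,P=pickle.load(open(n+'.p','rb'));A.append(np.hstack([np.eye(2),M[:2,:2]]));b.append(P[:2])
x=np.linalg.solve(np.vstack(A),np.hstack(b));print(x)
s,M,_,P=pickle.load(open('A.p','rb'));print('shift',(M.T@(np.r_[x[:2],.25]-s['position'])*1e3).round(1))
E
```

```text
t 3.63 p [546.3 230.7 250.8] ax [-0.174  0.985 -0.   ] zax [ 5.e-04 -1.e-04 -1.e+00] j [ 0.34  0.08  1.21 -0.    1.85  0.17] F [-0.4 -0.4  0.4] T [0.   0.01 0.03] op 85.5 ff 0.0
B guess px 259 186 found (np.float64(258.09285714285716), np.float64(189.03571428571428)) [ 13  17  23  23 420] xy [0.5464 0.2318]
t 5.35 p [546.4 231.5 250.5] ax [ 0.85  -0.526  0.   ] zax [ 1.e-04 -1.e-04 -1.e+00] j [ 0.34  0.08  1.21 -0.    1.85  2.47] F [0.  0.  0.4] T [ 0.01  0.01 -0.03] op 85.0 ff 0.0
A guess px 253 194 found (np.float64(256.43793911007026), np.float64(193.5480093676815)) [ 17  14  24  22 427] xy [0.5462 0.2321]
[ 5.46411332e-01  2.31998405e-01 -2.27819311e-04 -1.33003100e-05]
shift [-0.2 -0.5  0.5]
```

```bash
python3 -m pendant '[{"tx":0,"ty":-0.5,"tz":40,"roll":0},{"tx":0,"ty":-0.5,"tz":80,"roll":0},{"tx":0,"ty":-0.5,"tz":120,"roll":0},{"tx":0,"ty":-0.5,"tz":120,"roll":0},{"tx":0,"ty":-0.5,"tz":120,"roll":0}]' 62 >/dev/null
python3 -c "
from h import *
st()"; python3 -m pendant '[{"tx":0,"ty":0,"tz":0,"roll":0},{"tx":0,"ty":0,"tz":0,"roll":0},{"tx":0,"ty":0,"tz":0,"roll":0},{"tx":0,"ty":0,"tz":0,"roll":0},{"tx":0,"ty":0,"tz":0,"roll":0},{"tx":0,"ty":0,"tz":0,"roll":0}]' 46 25 >/dev/null
python3 - <<'E'
from h import *
import cv2
s,M=st([.5464,.2320,.13]);print('F tool',(M.T@s['contact_force']).round(2))
c=manip.capture('wrist');cv2.imwrite('pics/w2.png',c['color'][...,::-1])
E
```

```text
t 5.82 p [545.  231.5 127.8] ax [ 0.853 -0.522 -0.004] zax [-0.0061 -0.0022 -1.    ] j [ 0.34  0.08  1.43 -0.    1.64  2.46] F [-0.3  0.2  0.7] T [-0.05  0.02 -0.02] op 62.2 ff 0.0
t 6.32 p [548.  232.8 132.9] ax [ 0.852 -0.523  0.003] zax [ 0.0047  0.0018 -1.    ] j [0.34 0.08 1.42 0.   1.64 2.47] F [2.3 1.6 6.5] T [ 0.22 -0.41 -0.06] op 49.0 ff 27.9
tool shift mm [-1.   1.5  2.9]
F tool [ 1.16 -2.56 -6.49]
```

View pics/w2.png

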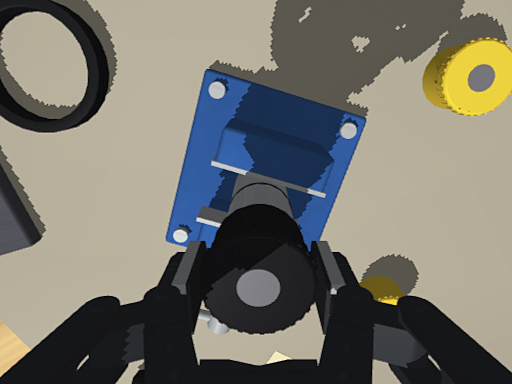

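The cap head is seated between both pads, with its disc at about (258,288). The tool feels 6.5 N upward, so I'll check whether that has settled.

```bash
python3 -m pendant '[{"tx":0,"ty":0,"tz":-1,"roll":0},{"tx":0,"ty":0,"tz":-1,"roll":0},{"tx":0,"ty":0,"tz":-1,"roll":0},{"tx":0,"ty":0,"tz":-1,"roll":0}]' >/dev/null
cat > f.py <<'E'
from h import *
s,M=st();print('F tool',(M.T@s['contact_force']).round(2),'T tool',(M.T@s['torque']).round(2))
E
python3 f.py
```

```text
t 6.7 p [547.6 232.6 132.9] ax [ 0.852 -0.523  0.002] zax [ 0.0032  0.0012 -1.    ] j [0.34 0.08 1.42 0.   1.64 2.47] F [3.4 0.6 7. ] T [ 0.23 -0.38 -0.02] op 49.1 ff 28.1
F tool [ 2.57 -2.28 -6.94] T tool [0.39 0.2  0.02]
```

```bash
python3 -m pendant '[{"tx":0,"ty":0,"tz":-1,"roll":0},{"tx":0,"ty":0,"tz":-1,"roll":0},{"tx":0,"ty":0,"tz":-1,"roll":0}]' >/dev/null; python3 f.py;  python3 -m pendant '[{"tx":0,"ty":0,"tz":-0.5,"roll":-0.05},{"tx":0,"ty":0,"tz":-1,"roll":-0.1},{"tx":0,"ty":0,"tz":-1,"roll":-0.1},{"tx":0,"ty":0,"tz":-1,"roll":-0.1}]' >/dev/null; python3 f.py
```

```text
t 6.95 p [547.1 232.4 132.9] ax [ 0.852 -0.523  0.001] zax [ 1.3e-03  4.0e-04 -1.0e+00] j [ 0.34  0.08  1.42 -0.    1.64  2.47] F [2.1 1.6 4.8] T [ 0.24 -0.34 -0.03] op 49.0 ff 28.0
F tool [ 1.02 -2.45 -4.77] T tool [0.38 0.17 0.03]
t 7.28 p [546.8 232.2 133.4] ax [ 0.9   -0.437  0.   ] zax [ 2.e-04 -1.e-04 -1.e+00] j [ 0.34  0.08  1.42 -0.    1.65  2.37] F [2.8 0.9 4.6] T [ 0.1  -0.35 -0.01] op 48.6 ff 27.8
F tool [ 2.09 -2.05 -4.59] T tool [0.24 0.27 0.01]
```

```bash
python3 -m pendant '[{"tx":0,"ty":0,"tz":-0.5,"roll":-0.1},{"tx":0,"ty":0,"tz":-1,"roll":-0.2},{"tx":0,"ty":0,"tz":-1.5,"roll":-0.3},{"tx":0,"ty":0,"tz":-1.5,"roll":-0.4},{"tx":0,"ty":0,"tz":-1.5,"roll":-0.5},{"tx":0,"ty":0,"tz":-1.5,"roll":-0.5},{"tx":0,"ty":0,"tz":-1.5,"roll":-0.5}]' >/dev/null; python3 f.py
```

```text
t 7.87 p [546.8 232.6 134.9] ax [0.999 0.046 0.   ] zax [ 4.e-04  7.e-04 -1.e+00] j [0.34 0.08 1.42 0.   1.65 1.87] F [2.8 3.1 3.4] T [ 0.54 -0.53  0.01] op 49.1 ff 27.8
F tool [ 2.92 -2.99 -3.43] T tool [ 0.51  0.55 -0.01]
```

```bash
python3 -m pendant '[{"tx":1,"ty":-1,"tz":0,"roll":-0.1},{"tx":1,"ty":-1,"tz":0,"roll":-0.2},{"tx":1,"ty":-1,"tz":0,"roll":-0.3},{"tx":1,"ty":-1,"tz":0,"roll":-0.4},{"tx":1,"ty":-1,"tz":0,"roll":-0.4},{"tx":1,"ty":-1,"tz":0,"roll":-0.4}]' >/dev/null; python3 f.py
```

```text
t 8.37 p [547.1 233.2 134.5] ax [ 0.903  0.43  -0.002] zax [-1.5e-03 -5.0e-04 -1.0e+00] j [0.35 0.08 1.41 0.   1.65 1.47] F [-0.8  0.6  3.9] T [0.05 0.   0.04] op 48.9 ff 27.8
F tool [-0.44 -0.92 -3.93] T tool [ 0.05  0.02 -0.04]
```

```bash
python3 -m pendant '[{"tx":0,"ty":0,"tz":-0.5,"roll":-0.1},{"tx":0,"ty":0,"tz":-1,"roll":-0.2},{"tx":0,"ty":0,"tz":-1.4,"roll":-0.3},{"tx":0,"ty":0,"tz":-1.5,"roll":-0.4},{"tx":0,"ty":0,"tz":-1.6,"roll":-0.5},{"tx":0,"ty":0,"tz":-1.7,"roll":-0.6},{"tx":0,"ty":0,"tz":-1.8,"roll":-0.7},{"tx":0,"ty":0,"tz":-2,"roll":-0.8},{"tx":0,"ty":0,"tz":-2,"roll":-0.8},{"tx":0,"ty":0,"tz":-2,"roll":-0.8}]' >/dev/null; python3 f.py; python3 look.py C1
```

```text
t 9.2 p [546.9 233.7 136.5] ax [ 0.321  0.947 -0.   ] zax [-1.9e-03  4.0e-04 -1.0e+00] j [0.35 0.08 1.41 0.   1.65 0.67] F [-2.5  2.7  4.7] T [0.55 0.49 0.06] op 48.4 ff 27.8
F tool [ 1.73 -3.28 -4.72] T tool [ 0.64  0.36 -0.06]
t 9.2 p [546.9 233.7 136.5] ax [ 0.321  0.947 -0.   ] zax [-1.9e-03  4.0e-04 -1.0e+00] j [0.35 0.08 1.41 0.   1.65 0.67] F [-2.5  2.7  4.7] T [0.55 0.49 0.06] op 48.4 ff 27.8
C1 guess px 255 277 found (np.float64(258.50235294117647), np.float64(282.3635294117647)) [  7  17  43  28 850] xy [0.547  0.2314]
```

```bash
python3 -m pendant '[{"tx":0.7,"ty":-1.2,"tz":-0.7,"roll":-0.1},{"tx":0.7,"ty":-1.2,"tz":-1.2,"roll":-0.2},{"tx":0.7,"ty":-1.2,"tz":-1.7,"roll":-0.3},{"tx":0.7,"ty":-1.2,"tz":-2.1,"roll":-0.4},{"tx":0.7,"ty":-1.2,"tz":-2.4,"roll":-0.5},{"tx":0.7,"ty":-1.2,"tz":-2.7,"roll":-0.6},{"tx":0.7,"ty":-1.2,"tz":-2.9,"roll":-0.7},{"tx":0.7,"ty":-1.2,"tz":-3.1,"roll":-0.8},{"tx":0.7,"ty":-1.2,"tz":-3.1,"roll":-0.8},{"tx":0.7,"ty":-1.2,"tz":-3.1,"roll":-0.8}]' >/dev/null; python3 f.py
```

```text
t 10.08 p [546.  234.  139.1] ax [-0.456  0.89   0.   ] zax [-0.0023 -0.0011 -1.    ] j [ 0.35  0.08  1.41 -0.    1.66 -0.13] F [-3.1  0.6  1.6] T [0.1  0.55 0.06] op 49.2 ff 27.6
F tool [ 1.91 -2.48 -1.62] T tool [ 0.44  0.34 -0.07]
```

The grip sits about 1.8 mm off-centre along tool x, so the roll makes the tool orbit the cap axis. I'll regrip centred.

```bash
python3 -m pendant '[{"tx":0,"ty":0,"tz":0,"roll":0},{"tx":0,"ty":0,"tz":0,"roll":0},{"tx":0,"ty":0,"tz":0,"roll":0},{"tx":0,"ty":0,"tz":0,"roll":0}]' 55 > /dev/null; python3 -c "
from h import *
st([.5464,.2323,.139])"
```

```text
t 10.42 p [546.9 234.1 139.8] ax [-0.459  0.888 -0.   ] zax [ 3.e-04 -3.e-04 -1.e+00] j [ 0.35  0.08  1.41 -0.    1.66 -0.13] F [ 0.9 -0.5  0.2] T [-0.01  0.02  0.01] op 54.7 ff 0.0
tool shift mm [-1.4 -1.3  0.8]
```

```bash
python3 -m pendant '[{"tx":-1.5,"ty":-1.2,"tz":0,"roll":0},{"tx":-1.5,"ty":-1.2,"tz":0,"roll":0},{"tx":-1.5,"ty":-1.2,"tz":0,"roll":0}]' > /dev/null;  python3 -m pendant '[{"tx":0,"ty":0,"tz":0,"roll":0},{"tx":0,"ty":0,"tz":-0.2,"roll":0},{"tx":0,"ty":0,"tz":-0.5,"roll":0},{"tx":0,"ty":0,"tz":-0.5,"roll":0},{"tx":0,"ty":0,"tz":-0.5,"roll":0}]' 46 25 > /dev/null; python3 f.py; python3 -m pendant '[{"tx":0,"ty":0,"tz":-0.2,"roll":-0.1},{"tx":0,"ty":0,"tz":-0.4,"roll":-0.2},{"tx":0,"ty":0,"tz":-0.6,"roll":-0.3},{"tx":0,"ty":0,"tz":-0.8,"roll":-0.4},{"tx":0,"ty":0,"tz":-1.0,"roll":-0.5},{"tx":0,"ty":0,"tz":-1.2,"roll":-0.6},{"tx":0,"ty":0,"tz":-1.4,"roll":-0.7},{"tx":0,"ty":0,"tz":-1.6,"roll":-0.8},{"tx":0,"ty":0,"tz":-1.6,"roll":-0.8}]' >/dev/null; python3 f.py
```

```text
t 11.08 p [546.4 232.4 140.3] ax [-0.461  0.888 -0.   ] zax [ 0.e+00 -2.e-04 -1.e+00] j [ 0.34  0.08  1.41 -0.    1.66 -0.13] F [ 1.2 -1.8 -1.3] T [-0.07 -0.12  0.01] op 48.8 ff 26.1
F tool [-2.16  0.18  1.29] T tool [-0.08 -0.12 -0.01]
t 11.83 p [546.4 232.6 141.8] ax [-0.959  0.284  0.   ] zax [-0.e+00  1.e-04 -1.e+00] j [ 0.35  0.07  1.41  0.    1.66 -0.94] F [ 1.2  0.9 -2.2] T [ 0.08 -0.15  0.05] op 48.9 ff 26.1
F tool [-0.92  1.22  2.15] T tool [-0.12 -0.12 -0.05]
```

```bash
python3 -m pendant '[{"tx":0,"ty":0,"tz":0,"roll":-0.1},{"tx":0,"ty":0,"tz":0,"roll":-0.2},{"tx":0,"ty":0,"tz":0,"roll":-0.3},{"tx":0,"ty":0,"tz":-0.2,"roll":-0.4},{"tx":0,"ty":0,"tz":-0.4,"roll":-0.5},{"tx":0,"ty":0,"tz":-0.6,"roll":-0.6},{"tx":0,"ty":0,"tz":-0.8,"roll":-0.7},{"tx":0,"ty":0,"tz":-1.0,"roll":-0.8},{"tx":0,"ty":0,"tz":-1.1,"roll":-0.9},{"tx":0,"ty":0,"tz":-1.2,"roll":-1.0},{"tx":0,"ty":0,"tz":-1.4,"roll":-1.1},{"tx":0,"ty":0,"tz":-1.6,"roll":-1.2},{"tx":0,"ty":0,"tz":-1.8,"roll":-1.3},{"tx":0,"ty":0,"tz":-2,"roll":-1.4},{"tx":0,"ty":0,"tz":-2.2,"roll":-1.5},{"tx":0,"ty":0,"tz":-2.4,"roll":-1.6},{"tx":0,"ty":0,"tz":-2.4,"roll":-1.6}]' >/dev/null; python3 f.py
```

```text
t 13.25 p [546.3 232.8 144.7] ax [-0.259 -0.966 -0.001] zax [ 2.e-04  5.e-04 -1.e+00] j [ 0.35  0.07  1.4   0.    1.67 -2.53] F [ 0.2  0.5 -0.6] T [0.12 0.02 0.02] op 49.3 ff 26.3
F tool [-0.58 -0.09  0.64] T tool [-0.05 -0.11 -0.02]
```

```bash
python3 -m pendant '[{"tx":0,"ty":0,"tz":0,"roll":0},{"tx":0,"ty":0,"tz":0,"roll":0},{"tx":0,"ty":0,"tz":0,"roll":0},{"tx":0,"ty":0,"tz":0,"roll":0},{"tx":0,"ty":0,"tz":0,"roll":2},{"tx":0,"ty":0,"tz":0,"roll":2},{"tx":0,"ty":0,"tz":0,"roll":2},{"tx":0,"ty":0,"tz":0,"roll":2},{"tx":0,"ty":0,"tz":0,"roll":2},{"tx":0,"ty":0,"tz":0,"roll":2},{"tx":0,"ty":0,"tz":0,"roll":2},{"tx":0,"ty":0,"tz":0,"roll":2},{"tx":0,"ty":0,"tz":0,"roll":2},{"tx":0,"ty":0,"tz":0,"roll":2},{"tx":0,"ty":0,"tz":0,"roll":2},{"tx":0,"ty":0,"tz":0,"roll":2},{"tx":0,"ty":0,"tz":0,"roll":2},{"tx":0,"ty":0,"tz":0,"roll":2},{"tx":0,"ty":0,"tz":0,"roll":2},{"tx":0,"ty":0,"tz":0,"roll":2}]' 62 > /dev/null; python3 f.py;  python3 -m pendant '[{"tx":0,"ty":0,"tz":2,"roll":2.4},{"tx":0,"ty":0,"tz":2,"roll":2.4},{"tx":0,"ty":0,"tz":2,"roll":2.4},{"tx":0,"ty":0,"tz":2,"roll":2.4},{"tx":0,"ty":0,"tz":2,"roll":2.4},{"tx":0,"ty":0,"tz":2,"roll":2.4},{"tx":0,"ty":0,"tz":2,"roll":2.4},{"tx":0,"ty":0,"tz":2,"roll":2.4},{"tx":0,"ty":0,"tz":2,"roll":2.4},{"tx":0,"ty":0,"tz":2,"roll":2.4},{"tx":0,"ty":0,"tz":2,"roll":2.4},{"tx":0,"ty":0,"tz":2,"roll":2.4},{"tx":0,"ty":0,"tz":2,"roll":2.4},{"tx":0,"ty":0,"tz":2,"roll":2.4},{"tx":0,"ty":0,"tz":2,"roll":2.4},{"tx":0,"ty":0,"tz":2,"roll":2.4},{"tx":0,"ty":0,"tz":2,"roll":2.4},{"tx":0,"ty":0,"tz":2,"roll":2.4},{"tx":0,"ty":0,"tz":2,"roll":2.4},{"tx":0,"ty":0,"tz":2,"roll":2.4}]' > /dev/null; python3 f.py
```

```text
t 14.92 p [546.3 232.4 144.5] ax [-0.765  0.644  0.   ] zax [-1.e-04 -1.e-04 -1.e+00] j [ 0.34  0.07  1.4  -0.    1.67 -0.53] F [-0.4 -0.2  0.1] T [ 0.01 -0.01 -0.02] op 62.2 ff 0.0
F tool [ 0.19 -0.36 -0.12] T tool [-0.02 -0.    0.02]
t 16.58 p [546.3 232.4 142.5] ax [ 0.999  0.044 -0.   ] zax [-1.e-04 -0.e+00 -1.e+00] j [0.34 0.07 1.4  0.   1.66 1.87] F [-0.3  0.  -0.7] T [-0.02  0.07  0.02] op 62.3 ff 0.0
F tool [-0.32 -0.05  0.67] T tool [-0.02 -0.07 -0.02]
```

```bash
python3 -m pendant '[{"tx":0,"ty":0,"tz":0,"roll":0.65},{"tx":0,"ty":0,"tz":0,"roll":0.65},{"tx":0,"ty":0,"tz":0,"roll":0.65},{"tx":0,"ty":0,"tz":0,"roll":0.65},{"tx":0,"ty":0,"tz":0,"roll":0.65},{"tx":0,"ty":0,"tz":0,"roll":0.65},{"tx":0,"ty":0,"tz":0,"roll":0.65}]' 55 > /dev/null;  python3 -m pendant '[{"tx":0,"ty":0,"tz":0,"roll":0},{"tx":0,"ty":0,"tz":-0.2,"roll":0},{"tx":0,"ty":0,"tz":-0.5,"roll":0},{"tx":0,"ty":0,"tz":-0.5,"roll":0},{"tx":0,"ty":0,"tz":-0.5,"roll":0}]' 46 30 > /dev/null; python3 f.py; python3 - <<'E'
from h import *
import cv2
a=manip.capture('wrist')['color'];b=manip.capture('side')['color']
b=cv2.resize(b[190:290,170:290],(480,400),interpolation=cv2.INTER_CUBIC)
a=cv2.resize(a[130:384,100:412],(312,254)); im=np.zeros((400,792,3),np.uint8);im[:254,:312]=a;im[:,312:]=b
cv2.imwrite('pics/w3.png',im[...,::-1])
E
```

```text
t 17.58 p [546.3 232.5 142.8] ax [ 0.826 -0.564 -0.   ] zax [-2.e-04 -1.e-04 -1.e+00] j [ 0.35  0.07  1.4  -0.    1.66  2.52] F [-0.6 -0.3 -0.5] T [-0.04  0.03  0.05] op 48.7 ff 31.1
F tool [-0.3   0.56  0.5 ] T tool [-0.05 -0.   -0.05]
```

View pics/w3.png

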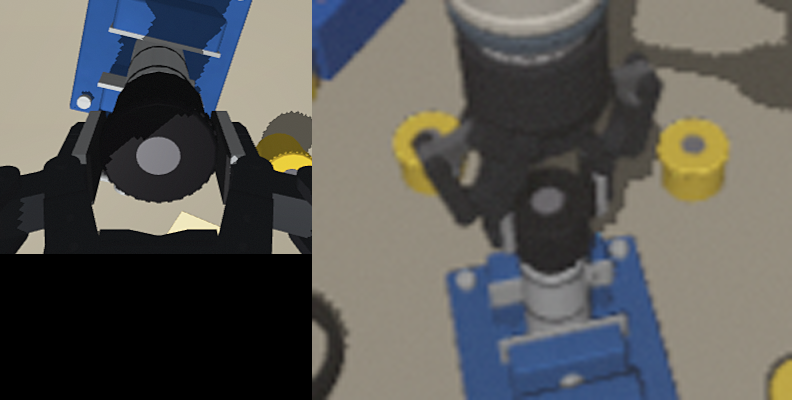

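Both views show the cap held between the pads and risen, with bare neck visible beneath it. The grip is force-free, so I'll keep unscrewing at about 1.9 mm/rad.

```bash
python3 -m pendant '[{"tx":0,"ty":0,"tz":-0.2,"roll":-0.1},{"tx":0,"ty":0,"tz":-0.4,"roll":-0.2},{"tx":0,"ty":0,"tz":-0.6,"roll":-0.3},{"tx":0,"ty":0,"tz":-0.8,"roll":-0.4},{"tx":0,"ty":0,"tz":-1.0,"roll":-0.5},{"tx":0,"ty":0,"tz":-1.2,"roll":-0.6},{"tx":0,"ty":0,"tz":-1.4,"roll":-0.7},{"tx":0,"ty":0,"tz":-1.6,"roll":-0.8},{"tx":0,"ty":0,"tz":-1.8,"roll":-0.9},{"tx":0,"ty":0,"tz":-2.0,"roll":-1.0},{"tx":0,"ty":0,"tz":-2.2,"roll":-1.1},{"tx":0,"ty":0,"tz":-2.4,"roll":-1.2},{"tx":0,"ty":0,"tz":-2.6,"roll":-1.3},{"tx":0,"ty":0,"tz":-2.8,"roll":-1.4},{"tx":0,"ty":0,"tz":-3,"roll":-1.5},{"tx":0,"ty":0,"tz":-3.2,"roll":-1.6},{"tx":0,"ty":0,"tz":-3.4,"roll":-1.7},{"tx":0,"ty":0,"tz":-3.5,"roll":-1.8},{"tx":0,"ty":0,"tz":-3.7,"roll":-1.9},{"tx":0,"ty":0,"tz":-3.8,"roll":-2.0}]' >/dev/null; python3 f.py;python3 -m pendant '[{"tx":0,"ty":0,"tz":-0.2,"roll":-0.1},{"tx":0,"ty":0,"tz":-0.4,"roll":-0.2},{"tx":0,"ty":0,"tz":-0.6,"roll":-0.3},{"tx":0,"ty":0,"tz":-0.8,"roll":-0.4},{"tx":0,"ty":0,"tz":-1.0,"roll":-0.5},{"tx":0,"ty":0,"tz":-1.2,"roll":-0.6},{"tx":0,"ty":0,"tz":-1.4,"roll":-0.7},{"tx":0,"ty":0,"tz":-1.6,"roll":-0.8},{"tx":0,"ty":0,"tz":-1.8,"roll":-0.9},{"tx":0,"ty":0,"tz":-2.0,"roll":-1.0},{"tx":0,"ty":0,"tz":-2.0,"roll":-1.0}]' >/dev/null; python3 f.py
```

```text
t 19.35 p [546.4 232.8 146.7] ax [0.165 0.986 0.001] zax [ 2.e-04  5.e-04 -1.e+00] j [0.35 0.07 1.4  0.   1.67 0.51] F [ 0.5  1.1 -0.4] T [ 0.22 -0.08 -0.01] op 48.8 ff 31.2
F tool [1.13 0.29 0.44] T tool [-0.04  0.23  0.01]
t 20.27 p [546.2 232.6 148.7] ax [-0.74   0.673  0.   ] zax [-3.e-04  2.e-04 -1.e+00] j [ 0.35  0.07  1.4   0.    1.67 -0.49] F [-0.4  0.8 -0.3] T [-0.02  0.1   0.03] op 49.0 ff 31.2
F tool [0.78 0.32 0.34] T tool [ 0.08  0.06 -0.03]
```

```bash
python3 -m pendant '[{"tx":0,"ty":0,"tz":-0.2,"roll":-0.1},{"tx":0,"ty":0,"tz":-0.4,"roll":-0.2},{"tx":0,"ty":0,"tz":-0.6,"roll":-0.3},{"tx":0,"ty":0,"tz":-0.8,"roll":-0.4},{"tx":0,"ty":0,"tz":-1.0,"roll":-0.5},{"tx":0,"ty":0,"tz":-1.2,"roll":-0.6},{"tx":0,"ty":0,"tz":-1.4,"roll":-0.7},{"tx":0,"ty":0,"tz":-1.6,"roll":-0.8},{"tx":0,"ty":0,"tz":-1.8,"roll":-0.9},{"tx":0,"ty":0,"tz":-2.0,"roll":-1.0},{"tx":0,"ty":0,"tz":-2.0,"roll":-1.0}]' >/dev/null; python3 f.py;python3 -m pendant '[{"tx":0,"ty":0,"tz":-0.2,"roll":-0.1},{"tx":0,"ty":0,"tz":-0.4,"roll":-0.2},{"tx":0,"ty":0,"tz":-0.6,"roll":-0.3},{"tx":0,"ty":0,"tz":-0.6,"roll":-0.3}]' >/dev/null; python3 f.py;python3 -m pendant '[{"tx":0,"ty":0,"tz":-0.2,"roll":-0.1},{"tx":0,"ty":0,"tz":-0.4,"roll":-0.2},{"tx":0,"ty":0,"tz":-0.6,"roll":-0.3},{"tx":0,"ty":0,"tz":-0.6,"roll":-0.3}]' >/dev/null; python3 f.py
```

```text
t 21.18 p [546.4 232.6 150.7] ax [-0.967 -0.256 -0.   ] zax [-0.e+00  1.e-04 -1.e+00] j [ 0.35  0.07  1.39  0.    1.68 -1.48] F [ 1.5  0.1 -1.2] T [ 0.08 -0.08  0.04] op 48.9 ff 31.2
F tool [-1.47 -0.3   1.24] T tool [-0.06 -0.1  -0.04]
t 21.52 p [546.5 232.4 152. ] ax [-0.849 -0.528 -0.001] zax [ 7.e-04  0.e+00 -1.e+00] j [ 0.34  0.07  1.39 -0.    1.68 -1.78] F [-0.2  0.   2.1] T [-0.03  0.05 -0.02] op 48.6 ff 31.3
F tool [ 0.16  0.12 -2.06] T tool [-0.    0.06  0.02]
t 21.85 p [546.6 232.4 152.6] ax [-0.656 -0.755 -0.001] zax [ 9.e-04  2.e-04 -1.e+00] j [ 0.34  0.07  1.39 -0.    1.68 -2.08] F [-0.3  0.3  3.2] T [ 0.02 -0.03 -0.02] op 48.5 ff 31.3
F tool [ 0.    0.45 -3.25] T tool [ 0.01 -0.03  0.02]
```

The vertical force jumped to +3.2 N, which is the spring's 4 N less the cap's weight. The thread has ended, so I'll turn a touch more and lift straight.

```bash
python3 -m pendant '[{"tx":0,"ty":0,"tz":-0.4,"roll":-0.1},{"tx":0,"ty":0,"tz":-0.8,"roll":-0.2},{"tx":0,"ty":0,"tz":-1.4,"roll":-0.2},{"tx":0,"ty":0,"tz":-2,"roll":-0.2},{"tx":0,"ty":0,"tz":-2,"roll":-0.2}]' >/dev/null; python3 f.py; python3 -m pendant '[{"tx":0,"ty":0,"tz":-1,"roll":0},{"tx":0,"ty":0,"tz":-2,"roll":0},{"tx":0,"ty":0,"tz":-3,"roll":0},{"tx":0,"ty":0,"tz":-4,"roll":0},{"tx":0,"ty":0,"tz":-5,"roll":0},{"tx":0,"ty":0,"tz":-6,"roll":0},{"tx":0,"ty":0,"tz":-7,"roll":0},{"tx":0,"ty":0,"tz":-7,"roll":0}]' >/dev/null; python3 f.py
```

```text
t 22.27 p [546.5 232.5 154.3] ax [-0.496 -0.868 -0.   ] zax [ 6.e-04  1.e-04 -1.e+00] j [ 0.34  0.07  1.39 -0.    1.68 -2.28] F [ 0.5 -0.9  1.9] T [-0.05 -0.09 -0.02] op 48.6 ff 31.3
F tool [ 0.59 -0.86 -1.87] T tool [0.11 0.   0.02]
t 22.93 p [546.3 232.5 161. ] ax [-0.491 -0.871 -0.   ] zax [-0.  0. -1.] j [ 0.35  0.07  1.38  0.    1.69 -2.28] F [-0.3 -0.5 -0.5] T [ 0.02 -0.02 -0.01] op 48.9 ff 31.3
F tool [0.57 0.03 0.48] T tool [ 0.01 -0.03  0.01]
```

The cap is free. I'll lift it straight clear first, then carry it to a point above the tray.

```bash
python3 -m pendant '[{"tx":0,"ty":0,"tz":-8,"roll":0},{"tx":0,"ty":0,"tz":-20,"roll":0},{"tx":0,"ty":0,"tz":-32,"roll":0.1},{"tx":0,"ty":0,"tz":-46,"roll":0.2},{"tx":0,"ty":0,"tz":-58,"roll":0.3},{"tx":0,"ty":0,"tz":-60,"roll":0.4},{"tx":0,"ty":0,"tz":-60,"roll":0.5},{"tx":0,"ty":0,"tz":-60,"roll":0.6},{"tx":0,"ty":0,"tz":-60,"roll":0.7},{"tx":0,"ty":0,"tz":-60,"roll":0.8},{"tx":0,"ty":0,"tz":-60,"roll":0.9},{"tx":0,"ty":0,"tz":-60,"roll":1.0},{"tx":0,"ty":0,"tz":-60,"roll":1.1},{"tx":0,"ty":0,"tz":-60,"roll":1.2},{"tx":0,"ty":0,"tz":-60,"roll":1.26},{"tx":0,"ty":0,"tz":-60,"roll":1.26}]' >/dev/null; python3 -c "
from h import *
st([.527,-.218,.12])"
```

```text
t 24.27 p [546.5 232.6 222.5] ax [-0.979  0.203 -0.001] zax [ 1.5e-03  6.0e-04 -1.0e+00] j [ 0.35  0.07  1.27  0.    1.8  -1.02] F [0.8 0.1 0. ] T [-0.05 -0.02 -0.  ] op 48.4 ff 31.2
tool shift mm [ -72.  -445.3  102.2]
```

```bash
python3 -m pendant '[{"tx":-2,"ty":-10,"tz":0,"roll":0},{"tx":-5,"ty":-30,"tz":0,"roll":0},{"tx":-10,"ty":-60,"tz":0,"roll":0},{"tx":-15,"ty":-95,"tz":0,"roll":0},{"tx":-21,"ty":-130,"tz":0,"roll":0},{"tx":-27,"ty":-165,"tz":0,"roll":0},{"tx":-32,"ty":-200,"tz":0,"roll":0},{"tx":-38,"ty":-235,"tz":0,"roll":0},{"tx":-44,"ty":-270,"tz":0,"roll":0},{"tx":-49,"ty":-305,"tz":0,"roll":0},{"tx":-55,"ty":-340,"tz":0,"roll":0},{"tx":-60,"ty":-370,"tz":10,"roll":0},{"tx":-64,"ty":-398,"tz":20,"roll":0},{"tx":-68,"ty":-420,"tz":35,"roll":0},{"tx":-71,"ty":-437,"tz":50,"roll":0},{"tx":-72,"ty":-445,"tz":65,"roll":0},{"tx":-72,"ty":-445,"tz":75,"roll":0},{"tx":-72,"ty":-445,"tz":80,"roll":0},{"tx":-72,"ty":-445,"tz":80,"roll":0},{"tx":-72,"ty":-445,"tz":80,"roll":0}]' >/dev/null; python3 f.py; python3 - <<'E'
from h import *
import cv2
st([.527,-.218,.0148])
a=manip.capture('wrist')['color'];b=manip.capture('side')['color']
b=cv2.resize(b[130:230,235:355],(360,300),interpolation=cv2.INTER_CUBIC)
a=cv2.resize(a,(400,300));cv2.imwrite('pics/w4.png',np.hstack([a,b])[...,::-1])
E
```

```text
t 25.93 p [ 527.9 -217.3  141.7] ax [-0.98   0.199 -0.001] zax [ 6.e-04 -1.e-04 -1.e+00] j [-0.45  0.01  1.47  0.    1.66 -1.82] F [0.5 0.5 0.4] T [0.02 0.02 0.01] op 48.8 ff 31.3
F tool [-0.39  0.62 -0.45] T tool [-0.01  0.02 -0.01]
t 25.93 p [ 527.9 -217.3  141.7] ax [-0.98   0.199 -0.001] zax [ 6.e-04 -1.e-04 -1.e+00] j [-0.45  0.01  1.47  0.    1.66 -1.82] F [0.5 0.5 0.4] T [0.02 0.02 0.01] op 48.8 ff 31.3
tool shift mm [  0.8  -0.9 126.9]
```

View pics/w4.png

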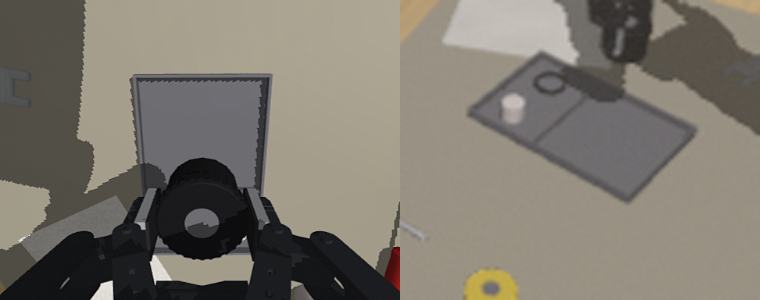

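The cap hangs upright between the pads, with its disc at (201,222) in the left panel. The tray's far corners are at (134,75) and (271,75), so the cap is centred across the tray. I'll check the long axis too.

```bash
python3 - <<'E'
from h import *
s,M=st();c=manip.capture('wrist');P=[]
for u,v in[(134,75),(271,75)]:
    p,d=wray(s,M,c,u*1.28,v*1.28);P.append(p+d*(.014-p[2])/d[2])
P=np.array(P);e=P.mean(0);w=P[1]-P[0];print(P.round(4),np.linalg.norm(w));w/=np.linalg.norm(w);n=np.array([-w[1],w[0],0])
n*=np.sign(n@(s['position']-e));g=e+n*(.003+.064);print('space',g,'shift',(M.T@(g-s['position'])*1e3).round(1))
E
```

```text
t 26.03 p [ 528.3 -217.4  142.5] ax [-0.98   0.199 -0.002] zax [ 2.e-03 -8.e-04 -1.e+00] j [-0.45  0.01  1.47  0.    1.66 -1.82] F [ 0.7  0.4 -0.7] T [-0.04 -0.05 -0.01] op 48.4 ff 31.3
[[ 0.4498 -0.2716  0.014 ]
 [ 0.4771 -0.137   0.014 ]] 0.13732642931326086
space [ 0.52911263 -0.21764765  0.014     ] shift [ -0.6  -0.  128.5]
```

```bash
python3 -m pendant '[{"tx":0,"ty":0,"tz":15,"roll":0},{"tx":0,"ty":0,"tz":35,"roll":0},{"tx":0,"ty":0,"tz":55,"roll":0},{"tx":0,"ty":0,"tz":75,"roll":0},{"tx":0,"ty":0,"tz":93,"roll":0},{"tx":0,"ty":0,"tz":105,"roll":0},{"tx":0,"ty":0,"tz":113,"roll":0},{"tx":0,"ty":0,"tz":117,"roll":0},{"tx":0,"ty":0,"tz":119,"roll":0},{"tx":0,"ty":0,"tz":119,"roll":0},{"tx":0,"ty":0,"tz":119,"roll":0}]' >/dev/null; python3 f.py; python3 -m pendant '[{"tx":0,"ty":0,"tz":1,"roll":0},{"tx":0,"ty":0,"tz":2,"roll":0},{"tx":0,"ty":0,"tz":3,"roll":0},{"tx":0,"ty":0,"tz":4,"roll":0},{"tx":0,"ty":0,"tz":5,"roll":0},{"tx":0,"ty":0,"tz":5,"roll":0},{"tx":0,"ty":0,"tz":5,"roll":0}]' >/dev/null; python3 f.py
```

```text
t 27.0 p [ 528.3 -218.2   23.1] ax [-0.98   0.2   -0.002] zax [ 1.6e-03 -8.0e-04 -1.0e+00] j [-0.45  0.07  1.62 -0.    1.45 -1.82] F [ 0.2 -0.  -0.4] T [-0.    0.03  0.01] op 48.5 ff 31.3
F tool [-0.17  0.01  0.37] T tool [ 0.01  0.03 -0.01]
t 27.58 p [ 527.6 -217.9   16.8] ax [-0.98  0.2   0.  ] zax [-3.e-04  1.e-04 -1.e+00] j [-0.45  0.08  1.63 -0.    1.44 -1.82] F [-0.1 -0.5 -0.9] T [ 0.   -0.02  0.  ] op 48.3 ff 31.3
F tool [ 0.   -0.48  0.94] T tool [-0.   -0.02 -0.  ]
```

```bash
python3 -m pendant '[{"tx":0,"ty":0,"tz":0.5,"roll":0},{"tx":0,"ty":0,"tz":1,"roll":0},{"tx":0,"ty":0,"tz":1.5,"roll":0},{"tx":0,"ty":0,"tz":1.5,"roll":0}]' >/dev/null; python3 f.py; python3 -m pendant '[{"tx":0,"ty":0,"tz":0.5,"roll":0},{"tx":0,"ty":0,"tz":1,"roll":0},{"tx":0,"ty":0,"tz":1.5,"roll":0},{"tx":0,"ty":0,"tz":1.5,"roll":0}]' >/dev/null; python3 f.py
```

```text
t 27.92 p [ 527.7 -217.9   15.4] ax [-0.98  0.2   0.  ] zax [-1.e-04  1.e-04 -1.e+00] j [-0.45  0.08  1.63  0.    1.43 -1.82] F [ 0.4 -0.3 -0.4] T [-0.02 -0.01  0.01] op 48.5 ff 31.3
F tool [-0.46 -0.19  0.43] T tool [ 0.02 -0.01 -0.01]
t 28.25 p [ 528.  -218.    15.2] ax [-0.98   0.2   -0.001] zax [ 9.e-04 -3.e-04 -1.e+00] j [-0.45  0.08  1.63  0.    1.43 -1.82] F [-2.8  0.9  5.9] T [ 0.15  0.38 -0.07] op 48.9 ff 31.8
F tool [ 2.89  0.34 -5.92] T tool [-0.07  0.41  0.07]
```

Contact is at TCP z of about 15 mm, as predicted. I'll ease off, release and retreat.

```bash
python3 -m pendant '[{"tx":0,"ty":0,"tz":-0.8,"roll":0},{"tx":0,"ty":0,"tz":-0.8,"roll":0},{"tx":0,"ty":0,"tz":-0.8,"roll":0}]' >/dev/null; python3 f.py; python3 -m pendant '[{"tx":0,"ty":0,"tz":0,"roll":0},{"tx":0,"ty":0,"tz":0,"roll":0},{"tx":0,"ty":0,"tz":0,"roll":0},{"tx":0,"ty":0,"tz":0,"roll":0},{"tx":0,"ty":0,"tz":0,"roll":0}]' 62 >/dev/null; python3 f.py;  python3 -m pendant '[{"tx":0,"ty":0,"tz":-5,"roll":0},{"tx":0,"ty":0,"tz":-15,"roll":0},{"tx":0,"ty":0,"tz":-30,"roll":0},{"tx":0,"ty":0,"tz":-55,"roll":0},{"tx":0,"ty":0,"tz":-85,"roll":0},{"tx":0,"ty":0,"tz":-120,"roll":0},{"tx":0,"ty":0,"tz":-150,"roll":0},{"tx":0,"ty":0,"tz":-160,"roll":0},{"tx":0,"ty":0,"tz":-160,"roll":0},{"tx":0,"ty":0,"tz":-160,"roll":0}]' >/dev/null; python3 f.py
python3 - <<'E'
from h import *
import cv2
a=manip.capture('wrist')['color'];b=manip.capture('side')['color']
b=b[130:290,195:355];b=cv2.resize(b,(400,400),interpolation=cv2.INTER_CUBIC)
a=cv2.resize(a,(400,300));im=np.zeros((400,800,3),np.uint8);im[:300,:400]=a;im[:,400:]=b;cv2.imwrite('pics/w5.png',im[...,::-1])
E
```

```text
t 28.5 p [ 528.  -218.    15.3] ax [-0.98   0.2   -0.001] zax [ 9.e-04 -3.e-04 -1.e+00] j [-0.45  0.08  1.63  0.    1.43 -1.82] F [0.  0.3 3.7] T [0.04 0.05 0.04] op 48.6 ff 31.5
F tool [ 0.02  0.28 -3.75] T tool [-0.03  0.05 -0.04]
t 28.92 p [ 527.5 -217.9   14.5] ax [-0.98  0.2   0.  ] zax [-4.e-04  2.e-04 -1.e+00] j [-0.45  0.08  1.63 -0.    1.43 -1.82] F [-0.5 -0.9  0. ] T [ 0.04  0.06 -0.03] op 62.0 ff 0.0
F tool [ 0.32 -1.03 -0.04] T tool [-0.03  0.07  0.03]
t 29.75 p [ 527.9 -218.   175.1] ax [-0.98   0.2   -0.001] zax [ 1.1e-03 -5.0e-04 -1.0e+00] j [-0.45  0.01  1.42  0.    1.72 -1.82] F [ 0.6  0.3 -1.1] T [0.05 0.   0.01] op 62.5 ff 0.0
F tool [-0.5   0.41  1.06] T tool [-0.05  0.01 -0.01]
```

View pics/w5.png

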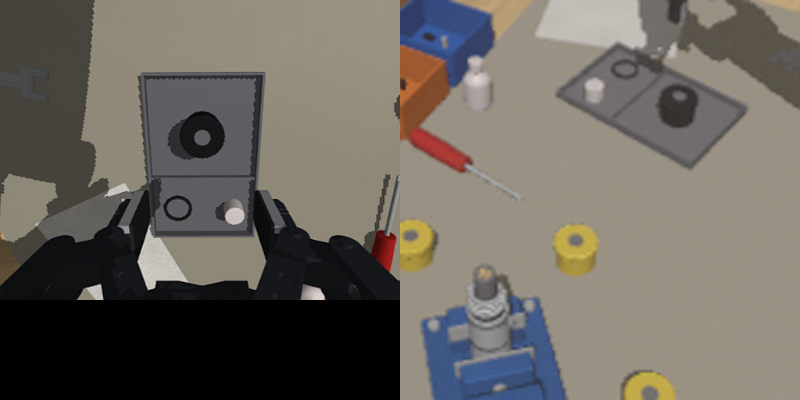

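The cap stands top up in the middle of the empty compartment, at (203,137) left and (680,103) right. The battery is still in the open neck at (487,275), and everything else is where it was.

```bash
python3 -c "
from station import manip
print(manip.hand_in())"
```

```text
the job is handed in; nothing more can be done
None
```

The cap is unscrewed and stands top up in the tray's empty compartment, released with nothing else seen to move; I handed the job in at about 30 s, and no verdict came back.

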